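Close the gear case on its dowels and hold it shut

ROBOT

A 6-joint arm with a two-finger parallel gripper is mounted at the origin on the work surface. World frame = base frame: x ahead of the robot, y to its left, z up, the work surface at z = 0. Lengths are in m, angles in rad, forces in N, time in s.
With the tool pointing down it reaches from about 0.425 to 0.95 m from the base axis. Payload 3.5 kg.
Tool frame: the origin (TCP) lies on the centre line of the jaws, within the pads' length; the fingertips stand 11 mm ahead of it and the grasp point (between the pads) lies 8 mm behind it; y points along the fingers, x is the direction in which the jaws open and shut, and the axes are right-handed (so a half turn about y gives the same grasp; the last joint's range is limited). The gripper opens to 85 mm and grips with 20 to 120 N. Pads are 22 mm wide; open, the fingers measure 114 mm over their backs; the gripper's body (76 mm by 85 mm) begins 54 mm behind the grasp point. The pads swing forward as they close: fully open they stand 13 mm farther back than shut.
Start: joints at [-1.414, 0.286, 1.577, -0, 1.279, -0.15], TCP at [0.204, -0.643, 0.22] pointing down, gripper open.
Joint ranges: [-2.77, 2.77], [-0.9, 2.22], [0.21, 2.48], [-1.53, 4.67], [0.24, 2.81], [-2.84, 2.84]. Speed limits (rad/s): [2.79, 2.79, 3.14, 3.14, 3.14, 3.14].

INTERFACE

Orientations are given as a rotation vector (axis times angle).
In Python, from rig import state, optics, env gives the robot as it stands.
- The arm moves only by the shell command python3 -m pendant 'ROWS' [FORCE]. ROWS is a JSON object of lists of equal length, an entry for each row: "xyz": the shift along the tool's x, y, z scaled (see below), a list of three; "dr": the turn, a rotation vector about the tool's x, y, z scaled (see below), a list of three; "hand": the closure, from 0 (fully open) to 1 (shut). A call has 1 to 5 rows; each row is the pose to reach, as a shift and turn from the pose commanded when the call began, along the tool's axes at that moment; what a row does not reach only later rows make up. The controller multiplies each number of a shift by 0.25 m and each number of a turn by 90 degrees. A row lasts 1/10 s, in which the tool goes at most 50 mm and 8.59 degrees, less where a joint would pass 70% of its speed; a pose out of reach is approached as far as the arm can. A call with a number of a shift or a turn outside -1 to 1 is refused whole. A call with a gripper value outside its range is refused whole. The fingers move at their own pace and stop on an object; FORCE is the grip in N (left out, the last holds). Time passes only in rows, so rows that repeat a pose let the fingers close. It gives the time, the measured TCP pose, the force and the opening at its end, in the units of the state.
- state(): the state, without advancing time (a new reading comes with each control period).
- optics.grab_frame(name): name is "scene" or "top"; returns the picture (420x560x3 uint8, blue, green, red); there is no depth.
- optics.get_calibration(name): a dict with "fx", "fy", "cx", "cy" (pixels), "k1" (the pictures are not rectified: a ray, as slopes to the right and down, at radius r is drawn at 1 + k1 r^2 times it, then the intrinsics apply), "rvec" (rotation vector, rad) and "tvec" (3), from world to camera coordinates, as OpenCV has them. Camera axes: x right, y down, z forward; pixel columns grow to the right and rows downward; lengths in m; the calibration is good to about 2 mm. A picture is of the moment at which its call begins. get_calibration takes no time and is no camera call.
- env.finish_job(): hands the job in, once; it reports no verdict.
The state is a dict: "time": time; "joint_positions": joint angles; "dq": joint speeds; "tau": joint torques, N m; "ee_pos": TCP position; "tool_rot": TCP orientation; "contact_force": force on the tool from outside, world axes, zero at the start; "torque": the same for the moment, N m; "opening": finger opening in m.
Only numpy, scipy, OpenCV 4.12 (cv2) and the standard library are available. Lean on these libraries where they do the work, as an engineer would, in place of code of your own. Each camera call takes 0.05 s, during which the arm holds its last target. There are 200 camera calls.

TASK

One of the two green gear cases has its gear wheel in; the other is still empty, with a red plug in the bearing seat. Set the loose aluminium cover the right way round onto both dowels of the case with the gear wheel, press it down against the sprung bearing until the two halves meet flush all round, and finish while still gripping the cover and pressing it shut, so that the bolts can be started. Leave everything else on the bench where it is.

Things in the scene. Friction and masses are not known exactly. Their poses are not given: they have to be found in the camera images.
- cover_hub (a point): grip point of the loose aluminium cover, about 0.5 kg: on the axis of the hub boss that stands on its wide end, 38 mm above the cover's underside, 16 mm below the boss top, near the centre of mass. The boss is 56 mm long along x and has two flat sides 40 mm apart facing +y and -y, to be gripped; it rises 42 mm from the 12 mm thick flange. x to the narrow end, z up
- cover_joint (a point): centre of the cover's joint face (its flat underside, down at the start), straight below cover_hub, same axes. Flange outline as the cases'. Through holes for the dowels, 11.5 mm wide: at (-42, +45.5) and (70, -40) mm in x, y from here; the small black dots are bolt holes. The cover fits either case, one way round only
- cover_narrow (a point): point of the cover's joint face 58 mm along its x, below the low round boss (38 mm across, its top and bolt 33 mm above the joint face) of the narrow end
- cover: the whole cover; its origin is cover_joint
- case_a: open gear-case half: dark green cast walls, bare machined rim (joint face) 75 mm above the table, screwed to a plywood board (184 x 150 x 15 mm) that does not move. Pear-shaped, 146 x 108 mm: wide end of radius 54 mm about the origin, narrow end of radius 34 mm about a point 58 mm along +x. Origin at table level, x to the narrow end, z up
- case_b: the other, identical open gear-case half: dark green cast walls, bare machined rim (joint face) 75 mm above the table, screwed to a plywood board (184 x 150 x 15 mm) that does not move. Pear-shaped, 146 x 108 mm: wide end of radius 54 mm about the origin, narrow end of radius 34 mm about a point 58 mm along +x. Origin at table level, x to the narrow end, z up
- case_a_face (a point): centre of case_a's joint face in its wide end, 75 mm above the table; x to the narrow end, z up. Two steel dowels, 10 mm thick with tapered tips, stand 11 mm above the face at (-42, +45.5) and (70, -40) mm in x, y from here. The cover is home when cover_joint lies here with the same axes
- case_a_narrow (a point): point of case_a's joint face 58 mm along its x, in the middle of its narrow end
- case_b_face (a point): centre of case_b's joint face in its wide end, 75 mm above the table; x to the narrow end, z up. Two steel dowels, 10 mm thick with tapered tips, stand 11 mm above the face at (-42, +45.5) and (70, -40) mm in x, y from here. The cover is home when cover_joint lies here with the same axes
- case_b_narrow (a point): point of case_b's joint face 58 mm along its x, in the middle of its narrow end
- wheel_axis (a point): steel gear wheel, 88 mm across, in the wide end of one of the cases; this point is on its axis, level with the joint face. The 40 mm bearing on top is sprung and stands 4 mm above the face: a cover on the dowels rests on it 4 mm open. Shutting it takes a push (beside its weight) of 5 N rising to 11 N; 15 to 20 N holds it firmly shut; let go, it rises again
- plug_top (a point): top of the red plastic plug (54 mm across) on the axis of the other case, which has no gear wheel; 15 mm below the joint face
- bolt_tray: round steel dish of bolts, 124 mm across, 26 mm high; not part of the job, leave it alone
- mallet: rubber mallet lying down, black head 90 mm long, wooden handle along -x, 270 mm; not part of the job, leave it alone
- ratchet: ratchet wrench lying down, 230 mm long, black grip; not part of the job, leave it alone
- oil_tin: tin, 76 mm across, 110 mm tall, yellow label; not part of the job, leave it alone
- grease_tub: tub, 90 mm across, 75 mm tall, blue label, black lid; not part of the job, leave it alone
- scraper: gasket scraper with an orange handle, 200 mm long, lying down; not part of the job, leave it alone
- old_bearing: old ball bearing ring, 62 mm across, 16 mm high, lying flat; not part of the job, leave it alone

How it is judged:
On the way, in this order (a step that is already met when the one before it is completed fails the run):
1. the cover is picked up off the bench (height (world z) of cover_joint above 0.03 m), for 0.1 s.
2. the cover is on both dowels of the case that holds the gear wheel (((horizontal distance between wheel_axis and case_a_face below 0.02 m and horizontal distance between cover_joint and case_a_face below 0.0035 m and horizontal distance between cover_narrow and case_a_narrow below 0.0045 m and z of cover_joint in the frame of case_a_face below 0.007 m) or (horizontal distance between wheel_axis and case_b_face below 0.02 m and horizontal distance between cover_joint and case_b_face below 0.0035 m and horizontal distance between cover_narrow and case_b_narrow below 0.0045 m and z of cover_joint in the frame of case_b_face below 0.007 m))), for 0.1 s.
At the end, for the whole second after the job is handed in: The cover is on the case holding the gear wheel, the right way round (centres within 3.5 mm, narrow ends within 4.5 mm seen from above), shut to within 1.5 mm at both ends, level, its flange bearing on the rim with more than 2 N, the fingers still pressing it (over 3 N) (((horizontal distance between wheel_axis and case_a_face below 0.02 m and horizontal distance between cover_joint and case_a_face below 0.0035 m and horizontal distance between cover_narrow and case_a_narrow below 0.0045 m and z of each of cover_joint, cover_narrow in the frame of case_a_face below 0.0015 m and angle between cover_joint's own z axis and vertical below 0.025 rad and contact force between cover and case_a above 2 N) or (horizontal distance between wheel_axis and case_b_face below 0.02 m and horizontal distance between cover_joint and case_b_face below 0.0035 m and horizontal distance between cover_narrow and case_b_narrow below 0.0045 m and z of each of cover_joint, cover_narrow in the frame of case_b_face below 0.0015 m and angle between cover_joint's own z axis and vertical below 0.025 rad and contact force between cover and case_b above 2 N)) and contact force between the fingers and cover above 3 N); the arm keeps its last pose, push and grip.
It fails at once if another thing on the bench is knocked away (more than 30 mm) (distance of any of bolt_tray, mallet, ratchet, oil_tin, grease_tub, scraper, old_bearing from where it was at the start of the episode above 0.03 m).
It also fails if it takes over 48 s, if anything falls off the work surface, if the arm or the gripper's body presses on something with over 40 N, if the wrist force passes 120 N, or if a joint passes its speed limit or range.

## Working session

There is one attempt and no reset: what is moved stays moved. The work goes in short steps, Python scripts to look and compute and a shell command to move; the robot and the scene stay as the last step left them, time stands still between calls to the robot, and variables do not carry over. Pictures are saved under pics/ and viewed, about 8 in all and at most 12, crops included, and the job is handed in when it is done.

```bash
mkdir -p pics; ls
python3 - <<'E'
from rig import state, optics, env
import cv2
for n in("scene","top"):
    im=optics.grab_frame(n); cv2.imwrite(f"pics/{n}0.png",im); c=optics.get_calibration(n); print(n,c)
s=state();print(s)
E
```

```text
pics
scene {'fx': 432.13731562947925, 'fy': 432.13731562947925, 'cx': 282.68594092652256, 'cy': 206.2998942772811, 'k1': 0.03527863382322615, 'rvec': array([ 0.9927152 ,  2.6876684 , -0.72000226]), 'tvec': array([ 0.34873979, -0.3106734 ,  1.34426369])}
top {'fx': 401.4584959801887, 'fy': 401.4584959801887, 'cx': 273.895020057428, 'cy': 210.0418457085758, 'k1': -0.05183615399577829, 'rvec': array([ 2.13855196, -2.1144753 ,  0.22962125]), 'tvec': array([0.0513703 , 0.51835367, 1.12538366])}
{'time': 0.1, 'joint_positions': array([-1.41398165e+00,  2.87164850e-01,  1.57805156e+00,  1.96094312e-05,
        1.27860305e+00, -1.50024664e-01]), 'dq': array([ 0.00114638, -0.00369964, -0.00414064, -0.00069497, -0.00125917,
        0.00118999]), 'tau': array([ 7.54493958e-04, -4.07296228e+01, -2.93699867e+01, -1.25433612e-04,
        3.42006773e-03, -5.09645020e-06]), 'ee_pos': array([ 0.20379983, -0.64284107,  0.21911565]), 'tool_rot': array([-1.33724618,  0.98133045, -0.97873134]), 'contact_force': array([ 0.08581391, -0.445392  ,  1.19959276]), 'torque': array([ 0.01093811,  0.01807982, -0.00493088]), 'opening': 0.08565104700219653}
```

View pics/top0.png

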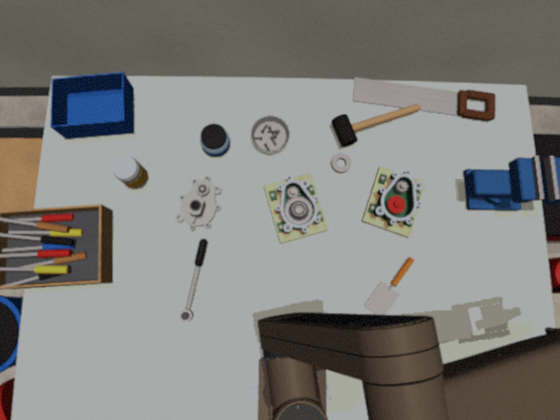

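View pics/scene0.png

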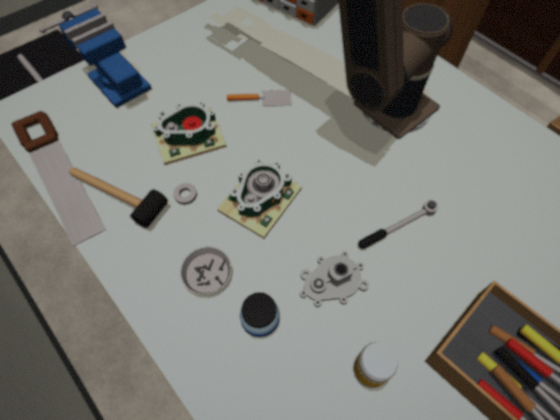

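The top view shows the cover near (200,203), the case with the wheel near (297,208), and the plugged case near (396,203). I'll take enlarged crops to locate them precisely.

```bash
cat > h.py <<'E'
import numpy as np, cv2
from scipy.spatial.transform import Rotation as R
from rig import state, optics, env
def cam(n):
    c=optics.get_calibration(n)
    return np.array([[c['fx'],0,c['cx']],[0,c['fy'],c['cy']],[0,0,1]]),np.array([c['k1'],0,0,0,0.]),np.array(c['rvec']),np.array(c['tvec'])
def proj(n,P):
    K,d,r,t=cam(n); return cv2.projectPoints(np.array(P,float).reshape(-1,1,3),r,t,K,d)[0][:,0]
def w(n,px,z):
    K,d,r,t=cam(n); u=cv2.undistortPoints(np.array(px,float).reshape(-1,1,2),K,d)[:,0]
    M=R.from_rotvec(r).as_matrix(); D=np.c_[u,np.ones(len(u))]@M; C=-M.T@t
    return C+D*((z-C[2])/D[:,2])[:,None]
def crop(n,im,x0,y0,wd,ht,f):
    c=cv2.resize(im[y0:y0+ht,x0:x0+wd],None,fx=f,fy=f,interpolation=cv2.INTER_CUBIC)
    for i in range(0,wd,10):
        cv2.line(c,(i*f,0),(i*f,6),(0,0,255),1); cv2.putText(c,str(x0+i),(i*f,16),0,.35,(0,0,255))
    for i in range(0,ht,10):
        cv2.line(c,(0,i*f),(6,i*f),(0,0,255),1); cv2.putText(c,str(y0+i),(8,i*f+4),0,.35,(0,0,255))
    return c
E
python3 - <<'E'
from h import *
a=cv2.imread("pics/top0.png"); b=cv2.imread("pics/scene0.png")
f=5
t=np.hstack([crop("top",a,165,170,70,60,f),crop("top",a,262,167,80,60+0,f)])
s=np.hstack([crop("scene",b,295,245,75,60,f),crop("scene",b,225,155,75,60,f)])
cv2.imwrite("pics/c1.png",np.vstack([t,s]))if t.shape[1]==s.shape[1] else (cv2.imwrite("pics/c1.png",np.vstack([t[:,:750],s])))
cs={k:w("top",[p],z)[0].round(3) for k,p,z in [("coverboss",(196,205),.054),("narrow",(203,188),.033),("wheel",(299,209),.079),("plugcase",(397,205),.06),("oil",(126,166),.11),("tub",(213,136),.075)]}
print(cs); print(R.from_rotvec(state()['tool_rot']).as_matrix().round(3))
E
```

```text
{'coverboss': array([0.529, 0.285, 0.054]), 'narrow': array([0.586, 0.27 , 0.033]), 'wheel': array([ 0.516, -0.014,  0.079]), 'plugcase': array([ 0.536, -0.305,  0.06 ]), 'oil': array([0.628, 0.48 , 0.11 ]), 'tub': array([0.735, 0.241, 0.075])}
[[ 0.302 -0.     0.953]
 [-0.953  0.002  0.302]
 [-0.002 -1.     0.   ]]
```

View pics/c1.png

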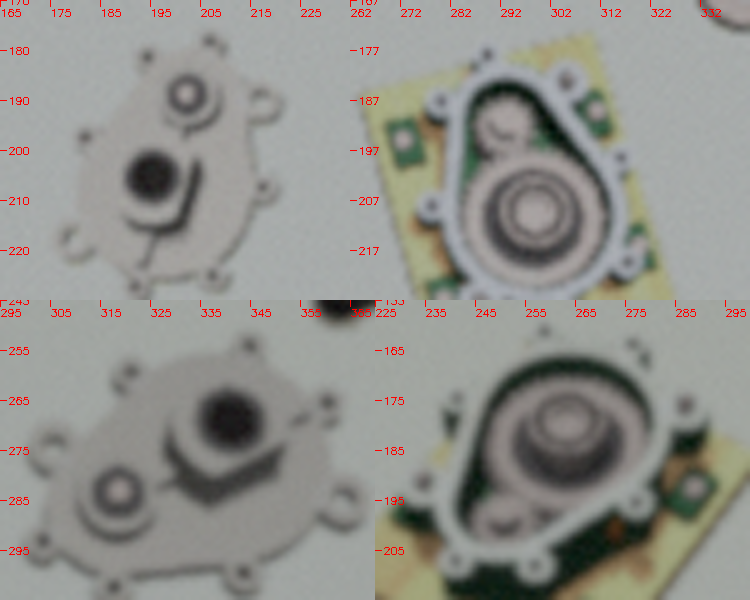

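```bash
cat > fit.py <<'E'
from h import *
from scipy.optimize import least_squares
def loc(p,L):  # pose x,y,yaw,(z0) -> world
    c,s=np.cos(p[2]),np.sin(p[2]); L=np.array(L,float)
    return np.c_[p[0]+c*L[:,0]-s*L[:,1],p[1]+s*L[:,0]+c*L[:,1],L[:,2]+(p[3] if len(p)>3 else 0)]
def fit(obs,p0):
    def f(p): return np.concatenate([(proj(n,loc(p,[L]))[0]-px) for n,L,px in obs])
    r=least_squares(f,p0,loss='soft_l1'); return r.x,r.fun.reshape(-1,2)
E
python3 - <<'E'
from fit import *
o=.4
obs=[("top",(0,0,.054),(195.4-o,205.6-o)),("top",(.058,0,.033),(202.3-o,188.8-o)),
("scene",(0,0,.054),(341.4-o,269-o)),("scene",(.058,0,.033),(318.5-o,283.2-o)),
("top",(-.042,.0455,.012),(180.2-o,217.6-o)),("top",(.07,-.04,.012),(217.8-o,190.6-o)),
("scene",(-.042,.0455,.012),(364.4-o,286-o)),("scene",(.07,-.04,.012),(305-o,274.8-o))]
p,r=fit(obs,[.53,.285,0]); print("cover",p.round(4)); print(r.round(1))
for n in("top","scene"): print(w(n,[x[2] for x in obs if x[0]==n][:1],.054).round(4))
a=cv2.imread("pics/top0.png"); b=cv2.imread("pics/scene0.png")
bo=[("top",(0,0,.079),(299,209.2)),("scene",(0,0,.079),(263,179.2))]
for n,L,px in bo: print(n,w(n,[px],.079).round(4))
q=[.5155,-.0155,.22]
def mk(n,im,x0,y0,wd,ht,f):
    c=crop(n,im,x0,y0,wd,ht,f)
    return c
cv2.imwrite("pics/c2.png",np.hstack([mk("top",a,264,170,66,75,6),mk("scene",b,228,152,67,75,6)]))
print(proj("top",loc(q,[(-.042,.0455,.086),(.07,-.04,.086)])),proj("scene",loc(q,[(-.042,.0455,.086),(.07,-.04,.086)])))
E
```

```text
cover [ 0.5283  0.2876 -0.2553]
[[ 0.1  0. ]
 [ 0.2  0. ]
 [-0.4  0.8]
 [ 0.   0. ]
 [-0.9  0.2]
 [-0.5 -0.4]
 [-0.8 -0.7]
 [ 0.7 -0.7]]
[[0.5284 0.288  0.054 ]]
[[0.5262 0.2868 0.054 ]]
top [[ 0.5155 -0.0141  0.079 ]]
scene [[ 0.516  -0.0129  0.079 ]]
[[287.26805875 226.25600976]
 [307.8226833  182.6510545 ]] [[286.49166655 174.95101725]
 [232.71589859 187.43110473]]
```

View pics/c2.png

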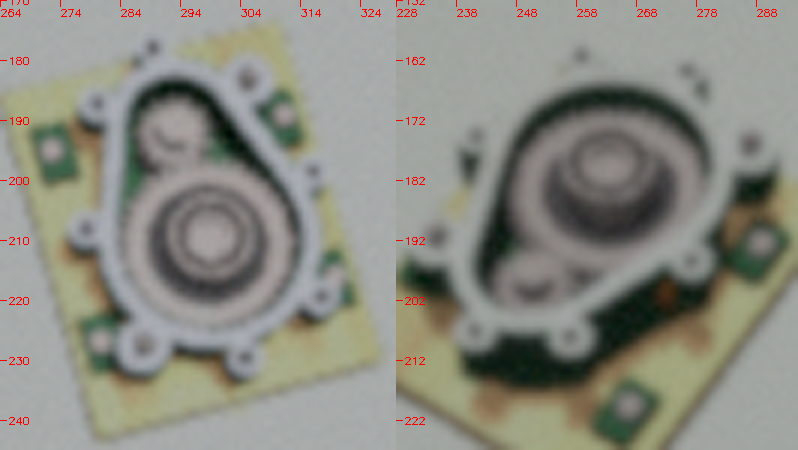

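Run:
```python
from fit import *
D1=(-.042,.0455,.084);D2=(.07,-.04,.084);B=(0,0,.079)
obs=[("top",B,(298.6,208.8)),("top",D1,(287.3,227.2)),("top",D2,(304.9,182.8)),("scene",B,(262.9,178.5)),("scene",D1,(286.6,175.8)),("scene",D2,(234.1,190.9))]
p,r=fit(obs,[.515,-.015,.25]); print("case",p.round(4)); print(r.round(1))
for n in("top","scene"): print(n,fit([o for o in obs if o[0]==n],p)[0].round(4), fit([o for o in obs if o[0]==n and o[1]!=B],p)[0].round(4))
# move to above cover: tool x along cover y (two options), tool y down
s=state();M=R.from_rotvec(s['tool_rot']).as_matrix();print(s['ee_pos'])
for yaw in(-.2553,.26):
  for sg in(1,-1):
    x=sg*np.array([-np.sin(yaw),np.cos(yaw),0]);y=np.array([0,0,-1.]);T=np.c_[x,y,np.cross(x,y)]
    print(yaw,sg,(R.from_matrix(M.T@T).as_rotvec()/(np.pi/2)).round(4))
print((M.T@(np.array([.528,.2875,.12])-s['ee_pos'])/.25).round(4))
```

```text
case [ 0.5161 -0.0125  0.2849]
[[-0.2  0.2]
 [ 0.1 -0.3]
 [ 0.1 -0.7]
 [ 0.2  0.8]
 [ 0.2 -0.8]
 [ 0.  -0.5]]
top [ 0.5153 -0.0125  0.2836] [ 0.5147 -0.0123  0.2821]
scene [ 0.5169 -0.0121  0.2837] [ 0.5176 -0.0111  0.281 ]
[ 0.20379983 -0.64284107  0.21911565]
-0.2553 1 [-1.9000e-03 -1.6421e+00 -2.0000e-04]
-0.2553 -1 [ 2.000e-04  3.579e-01 -1.400e-03]
0.26 1 [-2.2000e-03 -1.9702e+00  3.0000e-04]
0.26 -1 [-0.0002  0.0298 -0.0014]
[-3.155   0.4042  2.3601]
```

Cover ≈ (0.528, 0.2875, yaw −0.255) and case ≈ (0.516, −0.0125, yaw 0.283). The two views agree to about 2 mm. Moving now.

```bash
cat > to.py <<'E'
import sys
from h import *
# usage: to.py x y z yaw : prints the shift/turn in pendant units (tool x = -cover y, tool y down)
x,y,z,yaw=map(float,sys.argv[1:5]); s=state(); M=R.from_rotvec(s['tool_rot']).as_matrix()
X=-np.array([-np.sin(yaw),np.cos(yaw),0]);Y=np.array([0,0,-1.]);T=np.c_[X,Y,np.cross(X,Y)]
print('t',s['time'],'ee',s['ee_pos'].round(4),'q',s['joint_positions'].round(2),'F',s['contact_force'].round(1),'T',s['torque'].round(2),'op',round(s['opening'],4))
print('xyz',(M.T@(np.array([x,y,z])-s['ee_pos'])/.25).round(4),'dr',(R.from_matrix(M.T@T).as_rotvec()/(np.pi/2)).round(4))
E
A='{"xyz":[[-0.475,0,0.77],[-0.475,0,0.77],[-0.475,0,0.77],[-0.475,0,0.77],[-0.475,0,0.77]],"dr":[[0,0,0],[0,0,0],[0,0,0],[0,0,0],[0,0,0]],"hand":[0,0,0,0,0]}'
python3 -m pendant '{"xyz":[[-0.475,0,0.77],[-0.475,0,0.77],[-0.475,0,0.77],[-0.475,0,0.77],[-0.475,0,0.77]],"dr":[[0,0,0],[0,0,0],[0,0,0],[0,0,0],[0,0,0]],"hand":[0,0,0,0,0]}'
python3 -m pendant '{"xyz":[[-0.475,0,0.77],[-0.475,0,0.77],[-0.475,0,0.77],[-0.475,0,0.77],[-0.475,0,0.77]],"dr":[[0,0,0],[0,0,0],[0,0,0],[0,0,0],[0,0,0]],"hand":[0,0,0,0,0]}'
python3 to.py .528 .2875 .12 -.255
```

```text
time: 0.6
ee_pos: [0.3533, -0.4688, 0.2198]
tool_rot: [-1.338, 0.979, -0.977]
contact_force: [0.1, -0.2, -1.0]
opening: 0.0853
time: 1.1
ee_pos: [0.5007, -0.2975, 0.2199]
tool_rot: [-1.339, 0.979, -0.977]
contact_force: [-0.1, -0.1, -0.4]
opening: 0.0854
t 1.1 ee [ 0.5007 -0.2975  0.2199] q [-0.71  0.09  1.81  0.    1.25  0.55] F [-0.1 -0.1 -0.4] T [-0.11  0.    0.01] op 0.0854
xyz [-2.1948  0.4029  0.8168] dr [ 1.000e-04  3.595e-01 -9.000e-04]
```

```bash
python3 -m pendant '{"xyz":[[-0.735,0,0.272],[-0.735,0,0.272],[-0.735,0,0.272],[-0.735,0,0.272],[-0.735,0,0.272]],"dr":[[0,0,0],[0,0,0],[0,0,0],[0,0,0],[0,0,0]],"hand":[0,0,0,0,0]}' | tail -1
python3 -m pendant '{"xyz":[[-0.735,0,0.272],[-0.735,0,0.272],[-0.735,0,0.272],[-0.735,0,0.272],[-0.735,0,0.272]],"dr":[[0,0,0],[0,0,0],[0,0,0],[0,0,0],[0,0,0]],"hand":[0,0,0,0,0]}' | tail -1
python3 -m pendant '{"xyz":[[-0.725,0,0.272],[-0.725,0,0.272],[-0.725,0,0.272],[-0.725,0,0.272],[-0.725,0,0.272]],"dr":[[0,0.09,0],[0,0.18,0],[0,0.27,0],[0,0.36,0],[0,0.36,0]],"hand":[0,0,0,0,0]}' | tail -1
python3 to.py .528 .2875 .12 -.255
```

```text
opening: 0.0851
opening: 0.0857
opening: 0.0855
t 2.6 ee [0.5282 0.2865 0.2199] q [0.33 0.13 1.77 0.   1.25 2.16] F [-0.  -0.2  0.1] T [-0.06  0.   -0.  ] op 0.0855
xyz [-0.0035  0.3996 -0.0016] dr [ 0.0003 -0.0024 -0.0003]
```

```bash
python3 -m pendant '{"xyz":[[-0.003,0.19,-0.002],[-0.003,0.38,-0.002],[-0.003,0.56,-0.002],[-0.003,0.7,-0.002],[-0.003,0.757,-0.002]],"dr":[[0,0,0],[0,0,0],[0,0,0],[0,0,0],[0,0,0]],"hand":[0,0,0,0,0]}'
python3 -m pendant '{"xyz":[[0,0,0],[0,0,0],[0,0,0],[0,0,0],[0,0,0]],"dr":[[0,0,0],[0,0,0],[0,0,0],[0,0,0],[0,0,0]],"hand":[0.3,0.6,1,1,1]}' 60
python3 -m pendant '{"xyz":[[0,0,0],[0,0,0],[0,0,0],[0,0,0],[0,0,0]],"dr":[[0,0,0],[0,0,0],[0,0,0],[0,0,0],[0,0,0]],"hand":[1,1,1,1,1]}' 110
python3 to.py .528 .2875 .12 -.255
```

```text
time: 3.1
ee_pos: [0.5251, 0.2822, 0.0262]
tool_rot: [-1.083, 1.402, -1.398]
contact_force: [-0.8, -1.1, 0.4]
opening: 0.0856
time: 3.6
ee_pos: [0.5303, 0.2859, 0.0348]
tool_rot: [-1.069, 1.394, -1.397]
contact_force: [-0.5, 0.4, 6.5]
opening: 0.0378
time: 4.1
ee_pos: [0.5305, 0.2859, 0.0352]
tool_rot: [-1.068, 1.394, -1.398]
contact_force: [-1.1, -0.3, 7.9]
opening: 0.0359
t 4.1 ee [0.5305 0.2859 0.0352] q [0.33 0.34 1.88 0.   0.91 2.16] F [-1.1 -0.3  7.9] T [ 0.11  0.01 -0.05] op 0.0359
xyz [-0.005  -0.3394 -0.0091] dr [-0.0038 -0.0023 -0.0026]
```

Opening is 36 mm rather than 40, with +8 N upward. I'll lift and look.

```bash
python3 -m pendant '{"xyz":[[0,-0.02,0],[0,-0.06,0],[0,-0.14,0],[0,-0.26,0],[0,-0.4,0]],"dr":[[0,0,0],[0,0,0],[0,0,0],[0,0,0],[0,0,0]],"hand":[1,1,1,1,1]}'
python3 -m pendant '{"xyz":[[0,-0.16,0],[0,-0.16,0],[0,-0.16,0]],"dr":[[0,0,0],[0,0,0],[0,0,0]],"hand":[1,1,1]}'
python3 to.py .516 -.0125 .17 .283
python3 - <<'E'
from h import *
a=optics.grab_frame("scene");b=optics.grab_frame("top");cv2.imwrite("pics/s1.png",a);cv2.imwrite("pics/t1.png",b)
s=state();p=[s['ee_pos']];u=proj("scene",p)[0].astype(int)-[45,40];v=proj("top",p)[0].astype(int)-[45,45];print(u,v)
cv2.imwrite("pics/c3.png",np.hstack([crop("",a,u[0],u[1],90,90,4),crop("",b,v[0],v[1],90,90,4)]))
E
```

```text
time: 4.6
ee_pos: [0.5254, 0.284, 0.1299]
tool_rot: [-1.082, 1.4, -1.397]
contact_force: [0.6, 0.2, -4.1]
opening: 0.036
time: 4.9
ee_pos: [0.5274, 0.2847, 0.1714]
tool_rot: [-1.075, 1.397, -1.397]
contact_force: [-1.0, -0.2, -4.3]
opening: 0.0365
t 4.9 ee [0.5274 0.2847 0.1714] q [ 0.33  0.17  1.81 -0.    1.16  2.16] F [-1.  -0.2 -4.3] T [-0.02  0.09  0.01] op 0.0365
xyz [1.161  0.0054 0.2601] dr [-3.000e-04 -3.448e-01 -0.000e+00]
[301 207] [143 152]
```

View pics/c3.png

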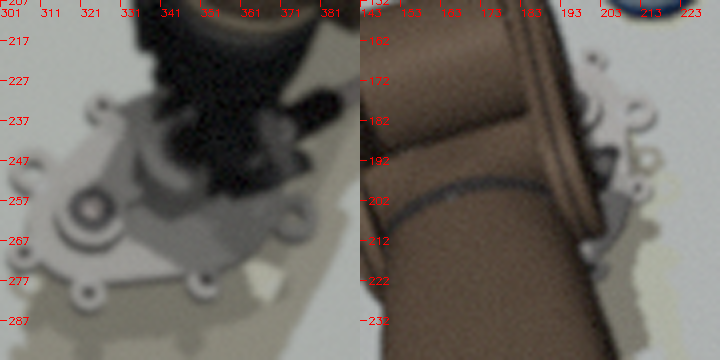

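Run:
```python
from fit import *
s=state();M=R.from_rotvec(s['tool_rot']).as_matrix();X=M[:,0];yaw=np.arctan2(X[0],-X[1]);print('yaw',yaw,s['ee_pos'],'tilt',M[:,1].round(4))
obs=[("scene",(.058,0,.033),(323.9,258.6)),("scene",(.07,-.04,.012),(308.2,247.9)),("scene",(-.042,.0455,.012),(373.2,259.7))]
f=lambda p:np.concatenate([(proj("scene",loc([p[0],p[1],yaw,p[2]],[L]))[0]-px) for n,L,px in obs])
r=least_squares(f,[.53,.285,.13]);print(r.x.round(4),r.fun.round(2))
f2=lambda p:np.concatenate([(proj("scene",loc([p[0],p[1],yaw,s['ee_pos'][2]-.0352],[L]))[0]-px) for n,L,px in obs])
r=least_squares(f2,[.53,.285]);print(r.x.round(4),r.fun.round(2)); d=r.x-s['ee_pos'][:2];c,q=np.cos(yaw),np.sin(yaw);print('in cover axes',c*d[0]+q*d[1],-q*d[0]+c*d[1])
```

```text
yaw -0.25870067653662804 [0.52555135 0.28408639 0.16807305] tilt [-0.0055 -0.0019 -1.    ]
[0.5222 0.2821 0.1296] [-0.71 -1.11  0.55  0.36  0.18  0.78]
[0.5234 0.2829] [-0.75 -1.11  0.46  0.33  0.32  0.8 ]
in cover axes -0.0017294110811634745 -0.0017105607929202142
```

```bash
python3 -m pendant '{"xyz":[[0.15,0,0.03],[0.33,0,0.07],[0.52,0,0.11],[0.65,0,0.14],[0.7,0,0.155]],"dr":[[0,0,0],[0,0,0],[0,0,0],[0,0,0],[0,0,0]],"hand":[1,1,1,1,1]}'|head -2
python3 -m pendant '{"xyz":[[0.12,0,0.03],[0.25,0,0.06],[0.37,0,0.085],[0.43,0,0.1],[0.46,0,0.105]],"dr":[[0,-0.06,0],[0,-0.14,0],[0,-0.22,0],[0,-0.3,0],[0,-0.345,0]],"hand":[1,1,1,1,1]}'|head -2
python3 -m pendant '{"xyz":[[0,0,0],[0,0,0],[0,0,0]],"dr":[[0,0,0],[0,0,0],[0,0,0]],"hand":[1,1,1]}'
python3 to.py .518 -.012 .135 .283
```

```text
time: 5.5
ee_pos: [0.5182, 0.1029, 0.168]
time: 6.0
ee_pos: [0.5151, -0.013, 0.1689]
time: 6.3
ee_pos: [0.5159, -0.0113, 0.1703]
tool_rot: [-1.33, 1.0, -0.997]
contact_force: [0.7, 0.1, -4.8]
opening: 0.0363
t 6.3 ee [ 0.5159 -0.0113  0.1703] q [-0.22 -0.02  2.01  0.    1.15  1.07] F [ 0.7  0.1 -4.8] T [0.03 0.06 0.01] op 0.0363
xyz [0.0053 0.1411 0.0076] dr [ 0.0009  0.0001 -0.0007]
```

```bash
python3 -m pendant '{"xyz":[[0.005,0.05,0.007],[0.005,0.1,0.007],[0.005,0.13,0.007],[0.005,0.14,0.007],[0.005,0.14,0.007]],"dr":[[0,0,0],[0,0,0],[0,0,0],[0,0,0],[0,0,0]],"hand":[1,1,1,1,1]}'
python3 - <<'E'
from h import *
for i in range(4):
    a=optics.grab_frame("scene"); s=state(); print(s['ee_pos'].round(4),s['contact_force'].round(1))
b=optics.grab_frame("top");cv2.imwrite("pics/s2.png",a);cv2.imwrite("pics/t2.png",b)
cv2.imwrite("pics/c4.png",np.hstack([crop("",a,215,135,90,90,5),crop("",b,262,165,68,90,5)]))
E
```

```text
time: 6.8
ee_pos: [0.5178, -0.0127, 0.1352]
tool_rot: [-1.331, 1.0, -0.997]
contact_force: [-0.9, 0.3, -4.5]
opening: 0.0362
[ 0.5183 -0.0128  0.1359] [-1.  -0.7 -4.7]
[ 0.5186 -0.0129  0.1364] [-0.6  0.2 -3.8]
[ 0.5188 -0.013   0.1368] [ 0.4  0.2 -5.2]
[ 0.5188 -0.013   0.1368] [ 0.5 -0.3 -4.8]
```

View pics/c4.png

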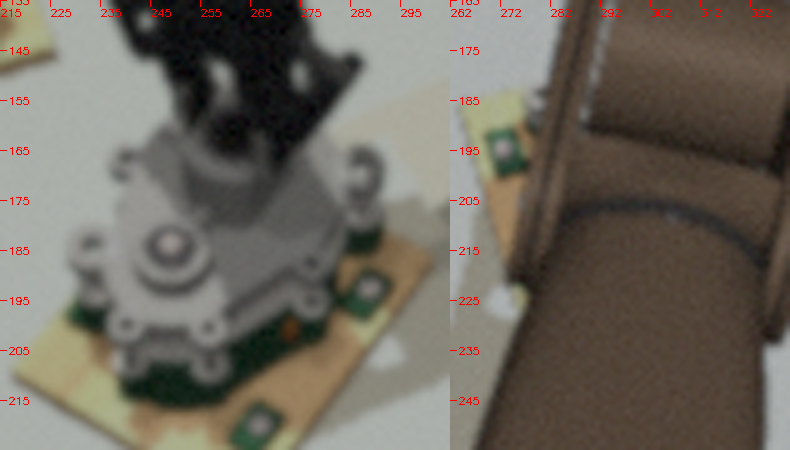

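```bash
python3 - <<'E'
from fit import *
case=np.array([(240.8,206.8),(256.6,207.6),(276.9,195.3)]);cov=np.array([(239.6,199.8),(256.2,200),(277.6,187.6)])
yaw=.283;Rm=np.array([[np.cos(yaw),np.sin(yaw)],[-np.sin(yaw),np.cos(yaw)]])
for z in(.1116,.1136,.1156):
    d=(w("scene",cov,z)-w("scene",case,.075))[:,:2]; print(z,(d@Rm.T*1e3).round(1),(d.mean(0)*1e3).round(1))
obs=[("scene",(.07,-.04,.012),(232.2,182.6)),("scene",(-.042,.0455,.012),(287,168.6)),("scene",(.058,0,.033),(248.6,183.2))]
f2=lambda p:np.concatenate([(proj("scene",loc([p[0],p[1],p[2],.1016],[L]))[0]-px) for n,L,px in obs])
r=least_squares(f2,[.516,-.01,.28]);print(r.x.round(4),r.fun.round(2))
E
python3 to.py .5175 -.012 .1215 .283
```

```text
0.1116 [[ 1.4  1. ]
 [-0.4  0.6]
 [-0.7  1.8]] [-0.2  1.1]
0.1136 [[2.3 1.8]
 [0.5 1.3]
 [0.4 2.5]] [0.5 2.1]
0.1156 [[3.2 2.6]
 [1.5 2.1]
 [1.4 3.2]] [1.2 3.1]
[ 0.5158 -0.0131  0.258 ] [ 0.43  0.42  0.08  0.04 -0.5  -0.44]
t 7.05 ee [ 0.5188 -0.013   0.1369] q [-0.22  0.03  2.03  0.    1.08  1.07] F [ 0.4 -0.1 -4.1] T [-0.05  0.04  0.01] op 0.0364
xyz [-0.0053  0.0614 -0.0038] dr [-0.0007  0.0001  0.0004]
```

```bash
python3 -m pendant '{"xyz":[[-0.002,0.02,0],[-0.002,0.04,0],[-0.002,0.052,0],[-0.002,0.052,0],[-0.002,0.052,0]],"dr":[[0,0,0],[0,0,0],[0,0,0],[0,0,0],[0,0,0]],"hand":[1,1,1,1,1]}'
python3 -m pendant '{"xyz":[[0,0.006,0],[0,0.012,0],[0,0.018,0],[0,0.024,0],[0,0.024,0]],"dr":[[0,0,0],[0,0,0],[0,0,0],[0,0,0],[0,0,0]],"hand":[1,1,1,1,1]}'
python3 to.py .5175 -.012 .11 .283
```

```text
time: 7.55
ee_pos: [0.5181, -0.0124, 0.1229]
tool_rot: [-1.33, 0.998, -0.998]
contact_force: [-0.5, -0.1, -3.8]
opening: 0.0362
time: 8.05
ee_pos: [0.5182, -0.0125, 0.1171]
tool_rot: [-1.33, 0.998, -0.998]
contact_force: [-0.8, 0.0, -3.2]
opening: 0.0358
t 8.05 ee [ 0.5182 -0.0125  0.1171] q [-0.22  0.05  2.04 -0.    1.04  1.07] F [-0.8  0.  -3.2] T [-0.14  0.05 -0.03] op 0.0358
xyz [-0.0028  0.0284 -0.0021] dr [0.     0.0001 0.0002]
```

```bash
python3 -m pendant '{"xyz":[[0,0.005,0],[0,0.01,0],[0,0.01,0]],"dr":[[0,0,0],[0,0,0],[0,0,0]],"hand":[1,1,1]}'
python3 -m pendant '{"xyz":[[0,0.005,0],[0,0.01,0],[0,0.01,0]],"dr":[[0,0,0],[0,0,0],[0,0,0]],"hand":[1,1,1]}'
python3 to.py .5175 -.012 .11 .283
```

```text
time: 8.35
ee_pos: [0.5181, -0.0128, 0.1152]
tool_rot: [-1.331, 0.998, -0.999]
contact_force: [-3.3, -2.2, 1.3]
opening: 0.036
time: 8.65
ee_pos: [0.5181, -0.0129, 0.1144]
tool_rot: [-1.332, 0.999, -0.998]
contact_force: [-8.8, -1.5, 10.6]
opening: 0.0362
t 8.65 ee [ 0.5181 -0.0129  0.1144] q [-0.22  0.06  2.04 -0.    1.04  1.07] F [-8.8 -1.5 10.6] T [-0.53  1.19 -0.28] op 0.0362
xyz [-0.0041  0.0175 -0.0013] dr [0.001  0.     0.0004]
```

```bash
python3 -m pendant '{"xyz":[[0,0,-0.003],[0,0,-0.006],[0,0,-0.006],[0,0,-0.006]],"dr":[[0,0,0],[0,0,0],[0,0,0],[0,0,0]],"hand":[1,1,1,1]}'
python3 to.py .5175 -.012 .11 .283
```

```text
time: 9.05
ee_pos: [0.518, -0.013, 0.1144]
tool_rot: [-1.328, 0.996, -1.0]
contact_force: [-3.9, -0.1, 5.4]
opening: 0.0365
t 9.05 ee [ 0.518  -0.013   0.1144] q [-0.22  0.06  2.05  0.    1.04  1.07] F [-3.9 -0.1  5.4] T [-0.18  0.58 -0.25] op 0.0365
xyz [-0.0044  0.0177 -0.0008] dr [-0.0017 -0.0003  0.0007]
```

```bash
python3 -m pendant '{"xyz":[[0,0.003,-0.004],[0,0.006,-0.004],[0,0.009,-0.004],[0,0.012,-0.004],[0,0.012,-0.004]],"dr":[[0,0,0],[0,0,0],[0,0,0],[0,0,0],[0,0,0]],"hand":[1,1,1,1,1]}'
python3 to.py .5175 -.012 .11 .283
```

```text
time: 9.55
ee_pos: [0.5181, -0.0131, 0.114]
tool_rot: [-1.327, 0.996, -1.001]
contact_force: [-7.9, 0.8, 15.6]
opening: 0.0365
t 9.55 ee [ 0.5181 -0.0131  0.114 ] q [-0.22  0.06  2.05  0.    1.03  1.07] F [-7.9  0.8 15.6] T [ 0.09  1.09 -0.3 ] op 0.0365
xyz [-0.0048  0.016  -0.0011] dr [-0.0028 -0.0005  0.0006]
```

Something is holding it high, since 10 N more moved it only 0.4 mm. I'll look.

Run:
```python
from h import *
a=optics.grab_frame("scene");cv2.imwrite("pics/s3.png",a)
cv2.imwrite("pics/c5.png",crop("",a,217,140,85,72,9))
s=state();print(s['contact_force'],R.from_rotvec(s['tool_rot']).as_matrix().round(4))
```

```text
[-7.82581025  1.6490528  15.97274371] [[ 2.785e-01  4.600e-03  9.604e-01]
 [-9.604e-01  2.000e-04  2.785e-01]
 [ 1.100e-03 -1.000e+00  4.500e-03]]
```

View pics/c5.png

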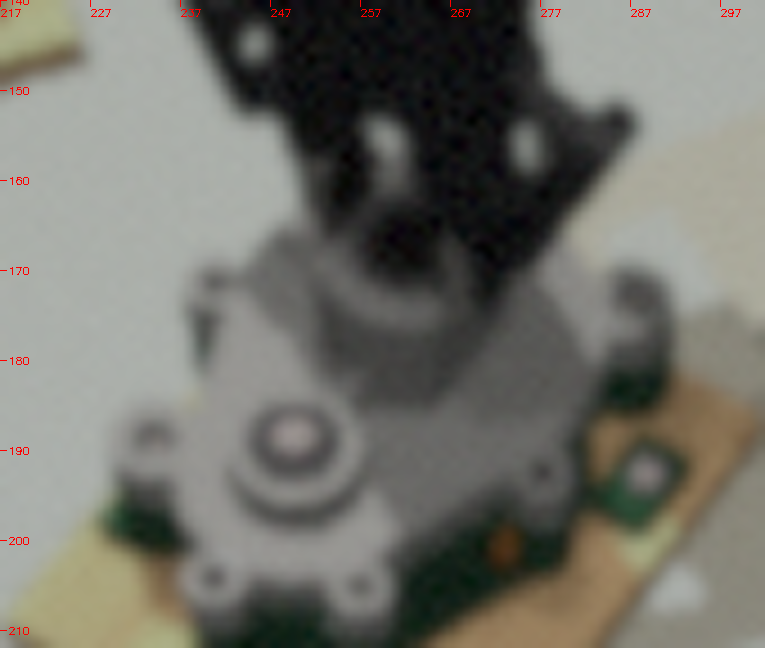

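Run:
```python
from fit import *
case=np.array([(240.8,206.8),(256.6,207.6),(276.9,195.3)]);cov=np.array([(240.2,203.7),(256.6,204.7),(276.9,192)])
yaw=.283;Rm=np.array([[np.cos(yaw),np.sin(yaw)],[-np.sin(yaw),np.cos(yaw)]])
for h in(0,2,4,6,8):
    d=(w("scene",cov,.087+h/1e3)-w("scene",case,.075))[:,:2]; print(h,(d@Rm.T*1e3).round(1).tolist(),(d.mean(0)*1e3).round(1))
P=w("scene",case,.075);print([ (proj("scene",P+[0,0,.012+h/1e3])-case).round(2).tolist() for h in (0,4,8)])
```

```text
0 [[-1.2, -1.6], [-1.4, -0.3], [-2.0, -1.2]] [-1.2 -1.4]
2 [[-0.3, -0.7], [-0.5, 0.4], [-0.9, -0.5]] [-0.5 -0.4]
4 [[0.5, 0.1], [0.5, 1.2], [0.1, 0.2]] [0.2 0.6]
6 [[1.4, 0.9], [1.4, 1.9], [1.2, 0.9]] [0.9 1.6]
8 [[2.3, 1.7], [2.3, 2.7], [2.2, 1.6]] [1.6 2.5]
[[[-0.37, -2.45], [-0.22, -2.44], [-0.02, -2.52]], [[-0.5, -3.27], [-0.29, -3.27], [-0.03, -3.37]], [[-0.63, -4.11], [-0.37, -4.09], [-0.04, -4.22]]]
```

Bolt holes against case lugs fit concentric to about 0.5 mm and roughly 4 mm open, so the cover is on the dowels and binding sideways. I'll ease the load, null the lateral force, then press.

```bash
python3 -m pendant '{"xyz":[[0,-0.012,0],[0,-0.012,-0.004],[0,-0.012,-0.008],[0,-0.012,-0.008]],"dr":[[0,0,0],[0,0,0],[0,0,0],[0,0,0]],"hand":[1,1,1,1]}'
python3 to.py .5175 -.012 .11 .283
python3 -m pendant '{"xyz":[[0,0,-0.004],[0,0,-0.008],[0,0,-0.008]],"dr":[[0,0,0],[0,0,0],[0,0,0]],"hand":[1,1,1]}'
python3 to.py .5175 -.012 .11 .283
```

```text
time: 10.0
ee_pos: [0.517, -0.0137, 0.1143]
tool_rot: [-1.324, 0.992, -1.003]
contact_force: [5.4, 1.4, 4.7]
opening: 0.0361
t 10.0 ee [ 0.517  -0.0137  0.1143] q [-0.22  0.05  2.05  0.    1.03  1.06] F [5.4 1.4 4.7] T [ 0.31 -0.91 -0.04] op 0.0361
xyz [-0.0059  0.0171  0.0037] dr [-0.0052 -0.0002  0.0014]
time: 10.3
ee_pos: [0.5159, -0.0141, 0.1144]
tool_rot: [-1.322, 0.991, -1.005]
contact_force: [6.6, 1.7, 3.9]
opening: 0.0364
t 10.3 ee [ 0.5159 -0.0141  0.1144] q [-0.23  0.05  2.06  0.    1.03  1.06] F [6.6 1.7 3.9] T [ 0.4  -1.3  -0.17] op 0.0364
xyz [-0.0062  0.0178  0.0084] dr [-0.0068 -0.0009  0.0015]
```

```bash
python3 -m pendant '{"xyz":[[0,0,0.007],[0,0,0.007],[0,0.005,0.007],[0,0.01,0.007],[0,0.01,0.007]],"dr":[[0,0,0],[0,0,0],[0,0,0],[0,0,0],[0,0,0]],"hand":[1,1,1,1,1]}'
python3 -m pendant '{"xyz":[[0,0.006,0],[0,0.012,0],[0,0.012,0]],"dr":[[0,0,0],[0,0,0],[0,0,0]],"hand":[1,1,1]}'
python3 to.py .5175 -.012 .11 .283
```

```text
time: 10.8
ee_pos: [0.5167, -0.0139, 0.1123]
tool_rot: [-1.325, 0.993, -1.003]
contact_force: [3.8, 1.0, 8.5]
opening: 0.0364
time: 11.1
ee_pos: [0.517, -0.0138, 0.1103]
tool_rot: [-1.325, 0.993, -1.003]
contact_force: [2.4, 1.2, 12.6]
opening: 0.0365
t 11.1 ee [ 0.517  -0.0138  0.1103] q [-0.22  0.06  2.05  0.    1.02  1.06] F [ 2.4  1.2 12.6] T [ 0.49 -0.45 -0.16] op 0.0365
xyz [-0.0065  0.0014  0.004 ] dr [-0.0048 -0.0006  0.0012]
```

```bash
python3 -m pendant '{"xyz":[[0,0.003,0.001],[0,0.006,0.002],[0,0.006,0.002],[0,0.006,0.002]],"dr":[[-0.001,0,0],[-0.003,0,0],[-0.003,0,0],[-0.003,0,0]],"hand":[1,1,1,1]}'
python3 to.py .5175 -.012 .11 .283
```

```text
time: 11.5
ee_pos: [0.517, -0.014, 0.1101]
tool_rot: [-1.33, 0.997, -1.0]
contact_force: [-1.5, 0.5, 19.8]
opening: 0.0362
t 11.5 ee [ 0.517  -0.014   0.1101] q [-0.22  0.06  2.05 -0.    1.03  1.07] F [-1.5  0.5 19.8] T [ 0.56  0.36 -0.12] op 0.0362
xyz [-0.007   0.0004  0.004 ] dr [-0.0004 -0.0004  0.0011]
```

```bash
python3 -m pendant '{"xyz":[[0,0,0],[0,0,0],[0,0,0],[0,0,0]],"dr":[[0,0,0.002],[0,0,0.004],[0,0,0.004],[0,0,0.004]],"hand":[1,1,1,1]}'
python3 to.py .5175 -.012 .11 .283
python3 - <<'E'
from h import *
a=optics.grab_frame("scene");cv2.imwrite("pics/s4.png",a)
cv2.imwrite("pics/c6.png",crop("",a,217,145,85,72,9))
E
```

```text
time: 11.9
ee_pos: [0.5171, -0.014, 0.1101]
tool_rot: [-1.326, 1.0, -0.996]
contact_force: [-1.5, 1.0, 19.9]
opening: 0.0363
t 11.9 ee [ 0.5171 -0.014   0.1101] q [-0.23  0.06  2.05  0.    1.03  1.06] F [-1.5  1.  19.9] T [ 0.34  0.31 -0.2 ] op 0.0363
xyz [-0.0072  0.0004  0.0039] dr [-0.0006 -0.0002 -0.0026]
```

View pics/c6.png

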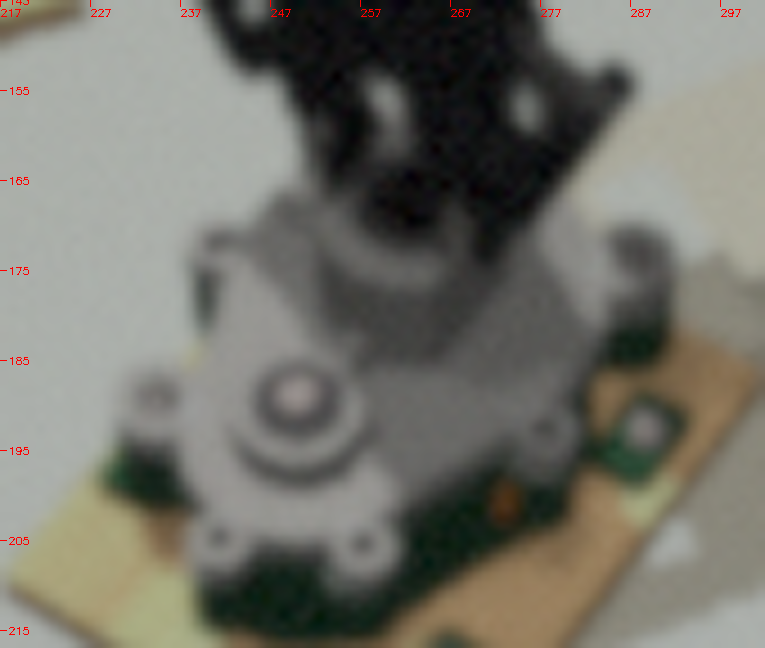

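The holes in the picture at (241.0,204.2), (256.9,205.1) and (277.3,192.5) match the shut prediction (240.4,204.3), (256.4,205.2), (276.9,192.8) within 0.7 px. No dark gap shows. The TCP stopped hard at z = 0.1101, where 0.1102 was expected, with about 20 N of push. Handing in.

```bash
python3 -c "
from rig import env,state
print(env.finish_job()); s=state(); print(s['time'],s['ee_pos'].round(4),s['contact_force'].round(1),s['opening'])"
```

```text
the job is handed in; nothing more can be done
None
the job is handed in; nothing more can be done
```

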